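Rake the marble chips into one layer

TASK

Six rinsed marble chips lie heaped at the far end of the blue drying tray, two of them on top of the other four. Pick up the small rake and with it draw the upper two towards you, off the lower ones, so that they drop into the empty near end and lie flat on the tray's floor: one even layer. Do not touch these two with the fingers, and at the end stand the rake back on the counter on its tines and foot.

Things in the scene. Friction and masses are not known exactly. Their poses are not given: they have to be found in the camera images.
- rake: hand rake, 195 mm, 120 g, level on its tines and a wire foot. Origin on the counter below the middle of its black rubber grip (bar along x, 60 mm long, 16 wide, 16 high, its centre 50 mm up); +x points to the head, z up. Head at x = +90 mm, 87 mm wide along y: seven steel tines 5 mm thick, 44 mm long, down to z = 0. Foot at x = -88 mm, 46 mm wide, also down to z = 0.
- tray: fixed blue tray, inside 156 x 92 mm, walls 4 mm. Origin: centre of its underside, on the counter; floor at z = 4 mm, rim at 26. +x runs along it to the heaped end, away from the robot within 0.3 rad. Four loose lower chips in two rows fill x = +78 to -2 mm, tops at z = 24; x = -2 to -78 is empty. Upper chips: middles at about x = +36, y = 23 and -23, tops at z = 44; free room behind them.
- upper_left: white marble chip, broken stone 38 x 38 x 20 mm, about 70 g, flat upper and lower faces; origin at its middle. At the start it is the left (+y) of the two that lie side by side on top of four others like it (seen along the tray's +x).
- upper_right: white marble chip, broken stone 38 x 38 x 20 mm, about 70 g, flat upper and lower faces; origin at its middle. At the start it is the right (-y) of the two that lie side by side on top of four others like it (seen along the tray's +x).
There are look-alikes about, which are no part of the job. There is more than one size of the rake; the one meant has the size given above.

How it is judged:
By the outcome, as a careful person would: the job done as asked, in the order asked, and still so for the second after the job is handed in, with the robot touching nothing.
It also fails if it takes over 48 s, if anything falls off the work surface, if the arm or the gripper's body presses on something with over 40 N, if the wrist force passes 120 N, or if a joint passes its speed limit or range.

ROBOT

A 7-joint arm with a two-finger parallel gripper is mounted at the origin on a cart in front of the work surface, level with it; the furniture and walls round the work are solid. World frame = base frame: x ahead of the robot, y to its left, z up, the work surface at z = 0. Lengths are in mm, angles in rad, forces in N, time in s.
With the tool pointing down it reaches from about 350 to 900 mm from the base axis. Payload 7.2 kg.
Tool frame: the origin (TCP) lies on the front face of the gripper's body, between the roots of the fingers; the fingertips stand 73 mm ahead of it and the grasp point (between the pads) lies 54 mm ahead of it; z points along the fingers, y is the line along which they close (so a half turn about z gives the same grasp; the last joint's range is limited). The gripper opens to 85 mm and grips with 20 to 120 N. Pads are 22 mm wide; open, the fingers measure 114 mm over their backs; the gripper's body (76 mm by 85 mm) begins 54 mm behind the grasp point. The pads swing forward as they close: fully open they stand 13 mm farther back than shut.
Start: joints at [-1.388, 0.411, -0.013, 1.596, 0.006, 1.134, -0.082], TCP at [155.121, 605.445, 303.897] pointing down, gripper open.
Joint ranges: [-2.95, 2.95], [-0.29, 1.99], [-1.47, 1.44], [0.14, 2.54], [-1.03, 4.17], [0.13, 1.85], [-2.86, 2.86]. Speed limits (rad/s): [2.39, 2.39, 3.01, 3.01, 3.14, 3.14, 3.14].

INTERFACE

Orientations are given as a unit quaternion [w, x, y, z].
In Python, from cell import arm, eyes gives the robot as it stands. The module is installed in compiled form; this text tells all that it offers.
- The arm moves only by the tool step_arm, never from a script. Its argument "deltas" is a list of rows, each a list of 3 entries, a list of its own where there are three numbers: the shift along the world's x, y, z in mm, then the turn, a rotation vector about the world's x, y, z in rad, then the opening, from 0 (shut) to 1 (fully open). In form: [[[dx, dy, dz], [wx, wy, wz], hand], ...]. A call has 1 to 8 rows; each row shifts and turns the commanded pose from where the row before left it; what a row does not reach is not made up. A row lasts 1/12 s, in which the tool goes at most 41.7 mm and 7.16 degrees, less where a joint would pass 70% of its speed; a pose out of reach is approached as far as the arm can. A call is refused whole if a number of a shift passes 41.7 or a number of a turn 0.125, either way. A call with a gripper value outside its range is refused whole. The fingers move at their own pace and stop on an object; the grip force is fixed at half the most. Time passes only in rows, so rows that do not move let the fingers close. It gives the time, the measured TCP pose, the force, the opening and the grip force at its end, in the units of the state.
- arm.sense(): the state, without advancing time (a new reading comes with each control period).
- eyes.read_camera(name): name is "scene" or "top"; returns a dict with "img" (480x640x3 uint8, red, green, blue), "fx", "fy", "cx", "cy" (pixels), "extrinsics" (4x4, takes a point from camera to world coordinates). Camera axes: x right, y down, z forward; pixel columns grow to the right and rows downward; lengths in mm; the calibration is good to about 2 mm. A picture is of the moment at which its call begins. There is no depth.
- arm.close_job(): hands the job in; it is judged then, once.
The state is a dict: "clock": time; "joints": joint angles; "joint_velocities": joint speeds; "joint_torque": joint torques, N m; "tcp_pos": TCP position; "orientation": TCP orientation; "force": force on the tool from outside, world axes, zero at the start; "ft_torque": the same for the moment, N m; "grip_width": finger opening in mm; "grip_force": force on a finger pad.
Only numpy, scipy, OpenCV 4.12 (cv2) and the standard library are available. Lean on these libraries where they do the work, as an engineer would, in place of code of your own. Each camera call takes 0.05 s, during which the arm holds its last target. There are 200 camera calls.

## Working session

There is one attempt and no reset: what is moved stays moved. The work goes in short steps, Python scripts to look and compute and a tool call to move; the robot and the scene stay as the last step left them, time stands still between calls to the robot, and variables do not carry over. Pictures are saved under pics/ and viewed, at most 10 in all, crops included, and the job is handed in when it is done.

Besides the shell and the picture viewer there is one more tool, called as name(argument=value, ...) on one line, values as JSON. step_arm: Moves the arm, as the interface text tells. Its arguments: {"type":"object","properties":{"deltas":{"type":"array"}},"required":["deltas"]}

```bash
mkdir -p pics; python3 - <<'E'
from cell import arm, eyes
import cv2,numpy as np
np.set_printoptions(suppress=True,precision=4)
for n in("scene","top"):
    c=eyes.read_camera(n); cv2.imwrite(f"pics/{n}0.png",c["img"][:,:,::-1]); print(n,c["fx"],c["fy"],c["cx"],c["cy"]);print(np.array(c["extrinsics"]))
print(arm.sense())
E
```

```text
scene 552.2609157941636 552.2609157941636 319.4204473605046 240.74338237627285
[[   0.6293   -0.4286    0.6483  -23.0754]
 [  -0.7771   -0.3589    0.517  -371.8928]
 [   0.0111   -0.8291   -0.559   549.2429]
 [   0.        0.        0.        1.    ]]
top 583.7499827137057 583.7499827137057 322.2128777037708 245.83553333273193
[[  -0.0134   -0.9961    0.0874  477.4339]
 [  -0.9997    0.0118   -0.0192  121.8265]
 [   0.0181   -0.0877   -0.996  1112.3797]
 [   0.        0.        0.        1.    ]]
{'clock': 0.1, 'joints': array([-1.3882,  0.4118, -0.0128,  1.597 ,  0.0056,  1.1343, -0.0822]), 'joint_velocities': array([ 0.0006, -0.0027,  0.0006, -0.0029, -0.0016, -0.0005,  0.0017]), 'joint_torque': array([  0.0026, -60.1832,   0.6843, -30.0098,   0.0141,   0.0063,
        -0.    ]), 'tcp_pos': array([155.0306, 605.1131, 303.1379]), 'orientation': array([-0.0001,  0.1251,  0.9921, -0.0007]), 'force': array([ 0.037 , -0.2564, -0.1128]), 'ft_torque': array([-0.0028, -0.0124, -0.0373]), 'grip_force': 0.0, 'grip_width': 85.24476275281273}
```

View pics/scene0.png

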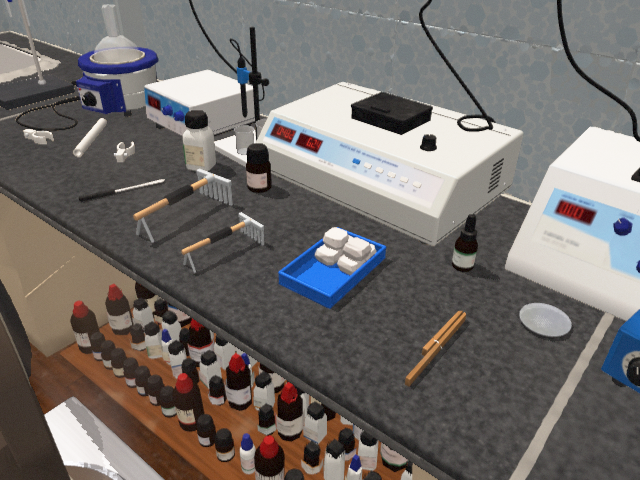

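View pics/top0.png

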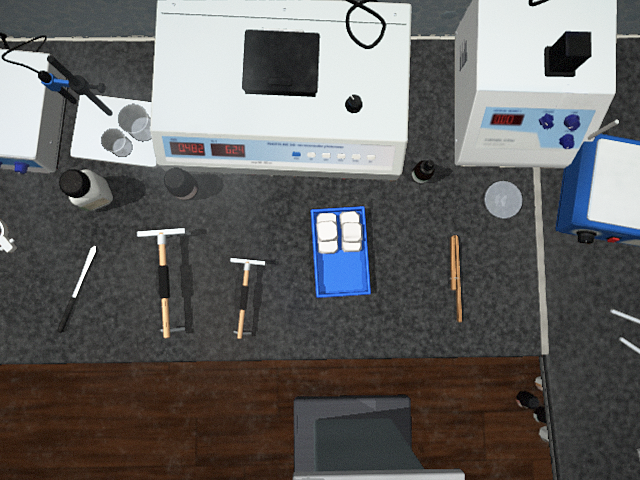

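```bash
python3 - <<'E'
import cv2,numpy as np
t=cv2.imread("pics/top0.png")
a=cv2.resize(t[220:345,125:200],None,fx=4.6,fy=4.6,interpolation=cv2.INTER_CUBIC)
b=cv2.resize(t[200:305,300:380],None,fx=5.4,fy=5.4,interpolation=cv2.INTER_CUBIC)
h=575;o=np.zeros((h,790,3),np.uint8);o[:a.shape[0],:a.shape[1]]=a[:h];o[:b.shape[0],350:350+b.shape[1]]=b[:h]
cv2.imwrite("pics/c0.png",o)
E
```

```text
(no output)
```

View pics/c0.png

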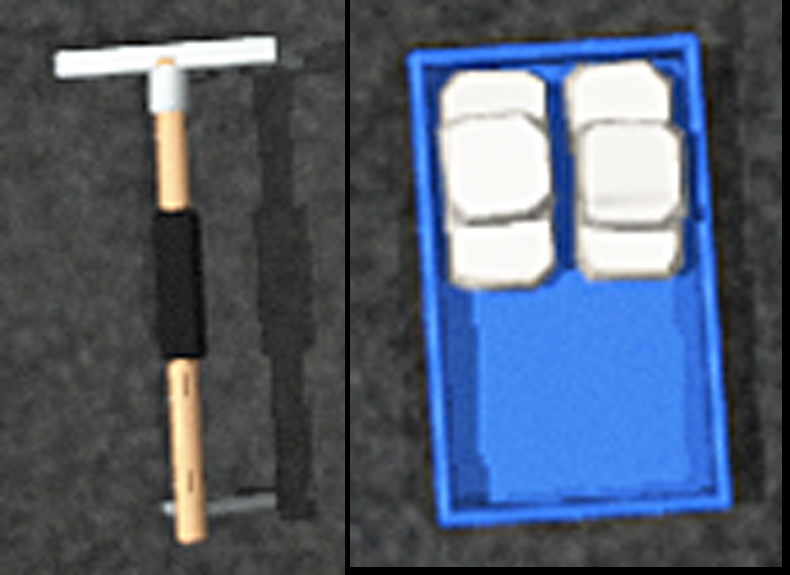

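```bash
cat > h.py <<'E'
from cell import arm, eyes
import cv2,numpy as np
np.set_printoptions(suppress=True,precision=3)
def ray(c,u,v,z):
    E=np.array(c["extrinsics"]);d=E[:3,:3]@[(u-c["cx"])/c["fx"],(v-c["cy"])/c["fy"],1];o=E[:3,3]
    return o+d*(z-o[2])/d[2]
def proj(c,P):
    E=np.array(c["extrinsics"]);q=(np.atleast_2d(P)-E[:3,3])@E[:3,:3]
    return np.c_[c["fx"]*q[:,0]/q[:,2]+c["cx"],c["fy"]*q[:,1]/q[:,2]+c["cy"]]
E
python3 - <<'E'
from h import *
c=eyes.read_camera("top")
T=lambda u,v,z:ray(c,300+(u-350)/5.4,200+v/5.4,z)
R=lambda u,v,z:ray(c,125+u/4.6,220+v/4.6,z)
C=[T(*p,26) for p in((408,48),(697,36),(440,525),(731,508))]
print("tray",np.mean(C,0),"len",np.linalg.norm(C[0]-C[2]),np.linalg.norm(C[0]-C[1]))
d=C[0]+C[1]-C[2]-C[3];print("yaw",np.arctan2(d[1],d[0]), np.arctan2(*(C[0]-C[1])[:2]*[-1,1]))
for n,p in dict(UL=(497,165),UR=(630,173)).items(): print(n,T(*p,44))
G=[R(*p,58) for p in((153,212),(193,210),(165,357),(205,355))]
print("grip",np.mean(G,0),np.linalg.norm(G[0]-G[2]))
h=R(167,62,55);t=R(190,540,55);d=h-t;print("handle",h,t,np.hypot(*d[:2]),np.arctan2(d[1],d[0]))
a,b=R(55,65,50),R(277,48,50);print("head",a,b,np.hypot(*(a-b)[:2]),np.arctan2(-(a-b)[0],(a-b)[1]))
E
```

```text
tray [561.91   66.755  26.   ] len 165.66365831162597 100.80139642686127
yaw 0.053124769482706266 0.03121446817688356
UL [599.36   91.636  44.   ]
UR [596.097  46.268  44.   ]
grip [508.925 386.556  58.   ] 56.801936180633106
handle [596.194 392.903  55.   ] [409.471 382.039  55.   ] 187.03862440830886 0.05811607200642
head [596.067 438.268  50.   ] [601.841 350.846  50.   ] 87.61211921972692 0.0659620773656482
```

step_arm(deltas=[[[30,-18,0],[0,0,0.026],1],[[30,-18,0],[0,0,0.026],1],[[30,-18,0],[0,0,0.026],1],[[30,-18,0],[0,0,0.026],1],[[30,-18,0],[0,0,0.026],1],[[30,-18,0],[0,0,0.026],1],[[30,-18,0],[0,0,0.026],1],[[30,-18,0],[0,0,0.026],1]])

```text
clock: 0.82
tcp_pos: [396.4, 460.3, 303.8]
orientation: [-0.0, 0.021, 1.0, -0.0]
force: [-0.6, 0.4, -0.2]
grip_width: 85.4
grip_force: 0.0
```

step_arm(deltas=[[[30,-20,-10],[0,0,0.026],1],[[30,-20,-20],[0,0,0.026],1],[[30,-20,-20],[0,0,0.026],1],[[24,-15,-20],[0,0,0.025],1],[[0,0,-20],[0,0,0],0.6],[[0,0,-10],[0,0,0],0.6],[[0,0,0],[0,0,0],0.6],[[0,0,0],[0,0,0],0.6]])

```text
clock: 1.48
tcp_pos: [507.9, 387.6, 203.7]
orientation: [-0.001, -0.031, 1.0, -0.0]
force: [0.3, 0.7, 0.8]
grip_width: 51.3
grip_force: 0.0
```

step_arm(deltas=[[[1,-1,-20],[0,0,0],0.6],[[0,0,-25],[0,0,0],0.6],[[0,0,-25],[0,0,0],0.6],[[0,0,-20],[0,0,0],0.6],[[0,0,-10],[0,0,0],0.6],[[0,0,0],[0,0,0],0.6],[[0,0,0],[0,0,0],0.6]])

```text
clock: 2.07
tcp_pos: [510.0, 386.6, 105.0]
orientation: [0.0, -0.031, 1.0, 0.0]
force: [-0.3, -0.3, 0.0]
grip_width: 50.9
grip_force: 0.0
```

```bash
python3 - <<'E'
from h import *
c=eyes.read_camera("scene");s=arm.sense();print(s["tcp_pos"],s["force"])
i=c["img"][:,:,::-1].copy()
# model overlay: grip box end points/handle
y=.06;O=np.array([509,386.5,0]);X=np.array([np.cos(y),np.sin(y),0]);Y=np.array([-X[1],X[0],0])
P=np.array([O+X*a+Y*b+[0,0,z] for a,b,z in((30,8,58),(30,-8,58),(-30,8,58),(-30,-8,58),(90,43.5,0),(90,-43.5,0),(-88,23,0),(-88,-23,0))])
u0,v0,w,h=110,120,160,130;k=5
o=cv2.resize(i[v0:v0+h,u0:u0+w],None,fx=k,fy=k,interpolation=cv2.INTER_CUBIC)[:600,:800]
for p in proj(c,P): cv2.circle(o,(int((p[0]-u0)*k),int((p[1]-v0)*k)),4,(0,0,255),-1)
cv2.imwrite("pics/s1.png",o)
E
```

```text
[510.493 386.625 105.661] [0.685 0.175 0.545]
```

View pics/s1.png

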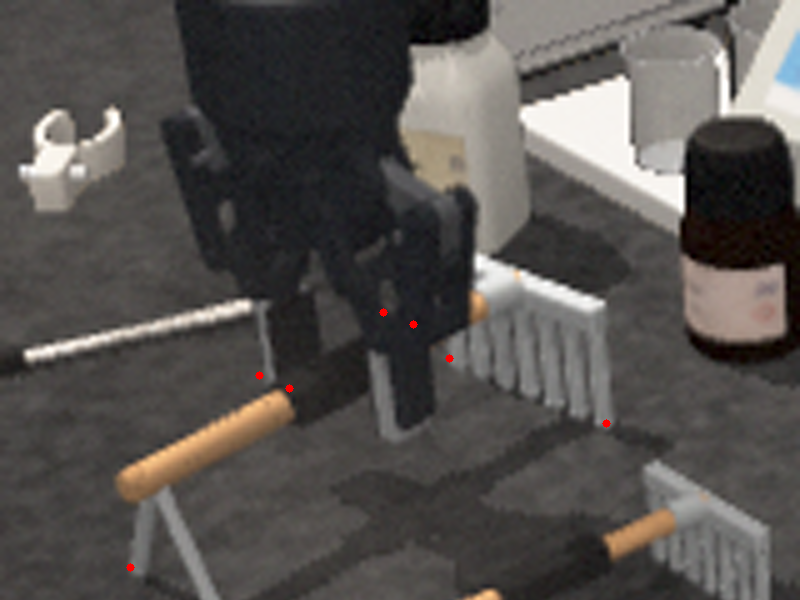

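The picture shows the gripper straddling the big rake's grip, with the model points on the tine corner at (606,423) and the foot at (130,567). I'll close and lift.

step_arm(deltas=[[[0,0,-1],[0,0,0],0.3],[[0,0,0],[0,0,0],0.2],[[0,0,0],[0,0,0],0],[[0,0,0],[0,0,0],0],[[0,0,0],[0,0,0],0],[[0,0,0],[0,0,0],0],[[0,0,0],[0,0,0],0],[[0,0,0],[0,0,0],0]])

```text
clock: 2.78
tcp_pos: [510.5, 385.9, 104.1]
orientation: [0.001, -0.03, 1.0, 0.001]
force: [-0.8, -0.5, 6.5]
grip_width: 14.8
grip_force: 58.6
```

step_arm(deltas=[[[0,0,5],[0,0,0],0],[[0,0,15],[0,0,0],0],[[0,0,20],[0,0,0],0],[[0,0,20],[0,0,0],0],[[0,0,20],[0,0,0],0],[[0,0,10],[0,0,0],0],[[0,0,0],[0,0,0],0],[[0,0,0],[0,0,0],0]])

```text
clock: 3.45
tcp_pos: [510.1, 385.4, 192.9]
orientation: [0.0, -0.03, 1.0, 0.0]
force: [-0.6, -0.2, -1.8]
grip_width: 14.7
grip_force: 58.5
```

```bash
python3 - <<'E'
from h import *
c=eyes.read_camera("scene");s=arm.sense();print(s["tcp_pos"],s["force"],s["orientation"])
i=c["img"][:,:,::-1].copy()
y=.06;t=s["tcp_pos"];O=np.array([509,386.5,t[2]-104]);X=np.array([np.cos(y),np.sin(y),0]);Y=np.array([-X[1],X[0],0])
P=np.array([O+X*a+Y*b+[0,0,z] for a,b,z in((90,43.5,0),(90,-43.5,0),(-88,23,0),(-88,-23,0))])
u0,v0,w,h=110,80,160,120;k=5
o=cv2.resize(i[v0:v0+h,u0:u0+w],None,fx=k,fy=k,interpolation=cv2.INTER_CUBIC)[:600,:800]
for p in proj(c,P): cv2.circle(o,(int((p[0]-u0)*k),int((p[1]-v0)*k)),4,(0,0,255),-1)
cv2.imwrite("pics/s2.png",o)
E
```

```text
[509.699 385.061 191.95 ] [-0.417 -0.49  -1.462] [-0.   -0.03  1.   -0.  ]
```

View pics/s2.png

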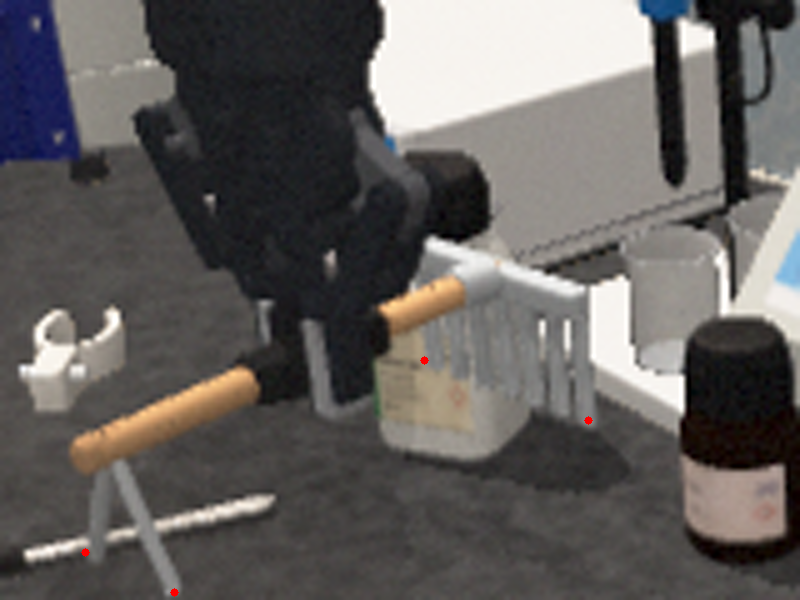

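step_arm(deltas=[[[1,-10,4],[0,0,0],0],[[3,-25,4],[0,0,0],0],[[3,-30,0],[0,0,0],0],[[3,-30,0],[0,0,0],0],[[3,-30,0],[0,0,-0.005],0],[[3,-30,0],[0,0,-0.005],0],[[3,-30,0],[0,0,0],0],[[3,-30,0],[0,0,0],0]])

```text
clock: 4.17
tcp_pos: [531.5, 167.9, 200.0]
orientation: [-0.001, -0.025, 1.0, -0.001]
force: [1.6, 0.2, -1.2]
grip_width: 14.9
grip_force: 58.6
```

step_arm(deltas=[[[3,-30,0],[0,0,0],0],[[3,-30,0],[0,0,0],0],[[2,-25,0],[0,0,0],0],[[2,-15,0],[0,0,0],0],[[1,-5,0],[0,0,0],0],[[0,0,0],[0,0,0],0],[[0,0,0],[0,0,0],0],[[0,0,0],[0,0,0],0]])

```text
clock: 4.83
tcp_pos: [542.8, 67.0, 200.6]
orientation: [-0.0, -0.026, 1.0, 0.0]
force: [-0.5, 0.1, -0.5]
grip_width: 15.0
grip_force: 58.6
```

```bash
python3 - <<'E'
from h import *
c=eyes.read_camera("top");s=arm.sense();print(s["tcp_pos"],s["force"],s["orientation"])
i=c["img"][:,:,::-1]
cv2.imwrite("pics/t3.png",cv2.resize(i[170:320,270:420],None,fx=4,fy=4,interpolation=cv2.INTER_CUBIC))
E
```

```text
[542.83   67.135 200.62 ] [ 0.194  0.399 -0.86 ] [-0.    -0.026  1.     0.   ]
```

View pics/t3.png

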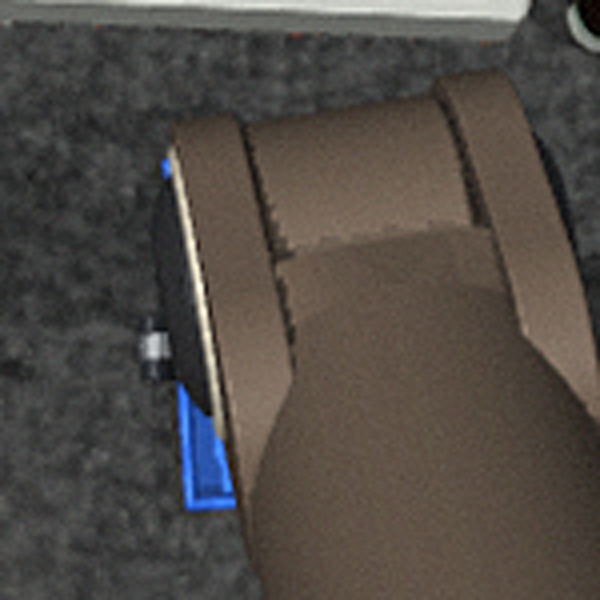

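The arm hides the tray in the top view, so I'll go down partway and check with the scene camera.

step_arm(deltas=[[[0,-2,-10],[0,0,0],0],[[0,0,-20],[0,0,0],0],[[0,0,-12],[0,0,0],0],[[0,0,0],[0,0,0],0],[[0,0,0],[0,0,0],0]])

```text
clock: 5.3
tcp_pos: [542.5, 63.9, 158.0]
orientation: [-0.001, -0.026, 1.0, -0.0]
force: [-0.0, -0.3, -0.9]
grip_width: 14.7
grip_force: 58.5
```

```bash
cat > v.py <<'E'
from h import *
import sys
c=eyes.read_camera("scene");s=arm.sense();t=s["tcp_pos"];print(t,s["force"],s["orientation"])
i=c["img"][:,:,::-1]
y=.052;X=np.array([np.cos(y),np.sin(y),0]);Y=np.array([-X[1],X[0],0]);O=np.array([t[0]-1,t[1]+1,t[2]-104])
P=[O+X*90+Y*b for b in(43.5,-43.5)]
T=np.array([561.9,66.8,0]);X=np.array([np.cos(.05),np.sin(.05),0]);Y=np.array([-X[1],X[0],0])
Q=[T+X*a+Y*b+[0,0,26] for a in(-82,82) for b in(50,-50)]
u0,v0,w,h=245,180,160,120;k=5
o=cv2.resize(i[v0:v0+h,u0:u0+w],None,fx=k,fy=k,interpolation=cv2.INTER_CUBIC)
for p,col in[(p,(0,0,255))for p in proj(c,P)]+[(p,(0,255,0))for p in proj(c,Q)]: cv2.circle(o,(int((p[0]-u0)*k),int((p[1]-v0)*k)),4,col,-1)
cv2.imwrite("pics/"+sys.argv[1],o)
E
python3 v.py s4.png
```

```text
[543.087  63.853 158.767] [ 0.459 -0.414 -0.462] [-0.    -0.025  1.    -0.   ]
```

View pics/s4.png

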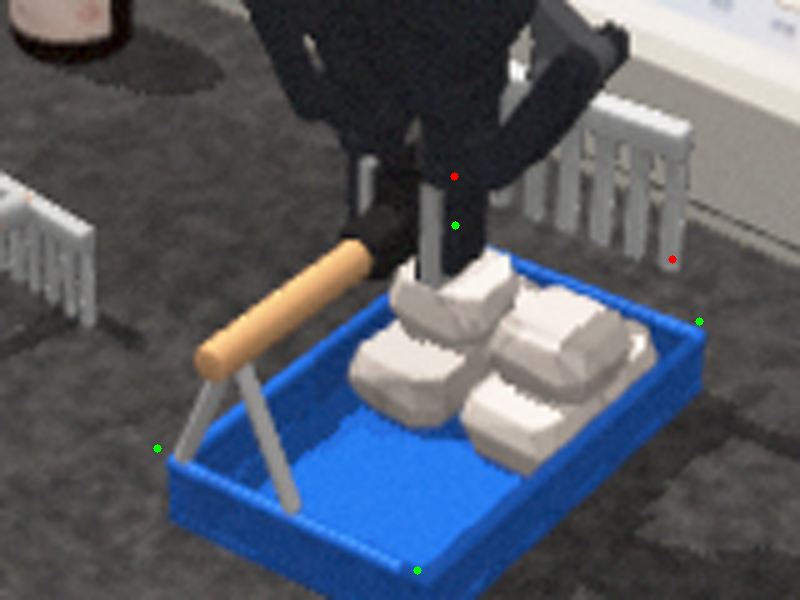

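step_arm(deltas=[[[0,-1,-8],[0,0,0],0],[[0,0,-8],[0,0,0],0],[[0,0,-6],[0,0,0],0],[[0,0,-4],[0,0,0],0],[[0,0,0],[0,0,0],0],[[0,0,0],[0,0,0],0]])

```text
clock: 5.85
tcp_pos: [543.0, 62.4, 132.6]
orientation: [-0.0, -0.025, 1.0, -0.0]
force: [0.4, 0.9, -0.3]
grip_width: 15.0
grip_force: 58.5
```

step_arm(deltas=[[[-4,-0.2,0],[0,0,0],0],[[-5,-0.25,0],[0,0,0],0],[[-5,-0.25,0],[0,0,0],0],[[-5,-0.25,0],[0,0,0],0],[[-5,-0.25,0],[0,0,0],0],[[-5,-0.25,0],[0,0,0],0],[[-5,-0.25,0],[0,0,0],0],[[-4,-0.2,0],[0,0,0],0]])

```text
clock: 6.52
tcp_pos: [504.6, 60.5, 133.0]
orientation: [0.0, -0.025, 1.0, 0.0]
force: [1.3, 0.0, -0.3]
grip_width: 14.8
grip_force: 58.7
```

```bash
python3 v.py s5.png
```

```text
[503.877  60.484 132.919] [-0.301  0.322 -0.512] [-0.    -0.025  1.     0.   ]
```

View pics/s5.png

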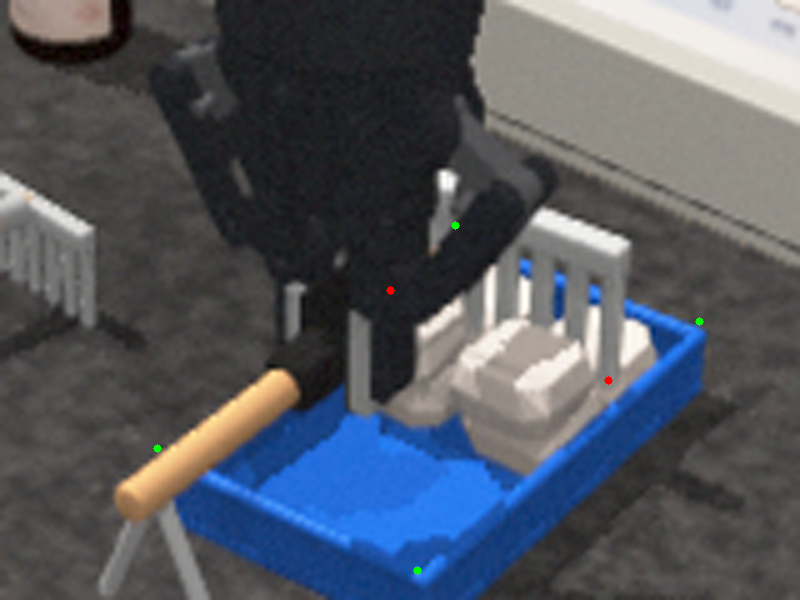

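The rake sits behind both upper chips (right chip at about (525,360)) and they are moving with it. I'll keep pulling.

step_arm(deltas=[[[-4,-0.2,0],[0,0,0],0],[[-4,-0.2,0],[0,0,0],0],[[-4,-0.2,0],[0,0,0],0],[[-4,-0.2,0],[0,0,0],0],[[-4,-0.2,0],[0,0,0],0],[[-4,-0.2,0],[0,0,0],0],[[-4,-0.2,0],[0,0,0],0],[[-4,-0.2,0],[0,0,0],0]])

```text
clock: 7.23
tcp_pos: [472.6, 58.9, 132.9]
orientation: [-0.0, -0.025, 1.0, 0.0]
force: [-0.4, 1.4, -0.9]
grip_width: 15.0
grip_force: 58.6
```

step_arm(deltas=[[[-4,-0.2,0],[0,0,0],0],[[-4,-0.2,0],[0,0,0],0],[[-2,-0.1,0],[0,0,0],0],[[0,0,0],[0,0,0],0],[[0,0,0],[0,0,0],0]])

```text
clock: 7.65
tcp_pos: [463.2, 58.5, 133.0]
orientation: [0.0, -0.025, 1.0, 0.0]
force: [0.4, 0.1, -1.4]
grip_width: 15.1
grip_force: 58.6
```

```bash
python3 v.py s6.png
```

```text
[463.335  58.501 132.968] [ 0.061  0.135 -0.909] [ 0.    -0.025  1.     0.   ]
```

View pics/s6.png

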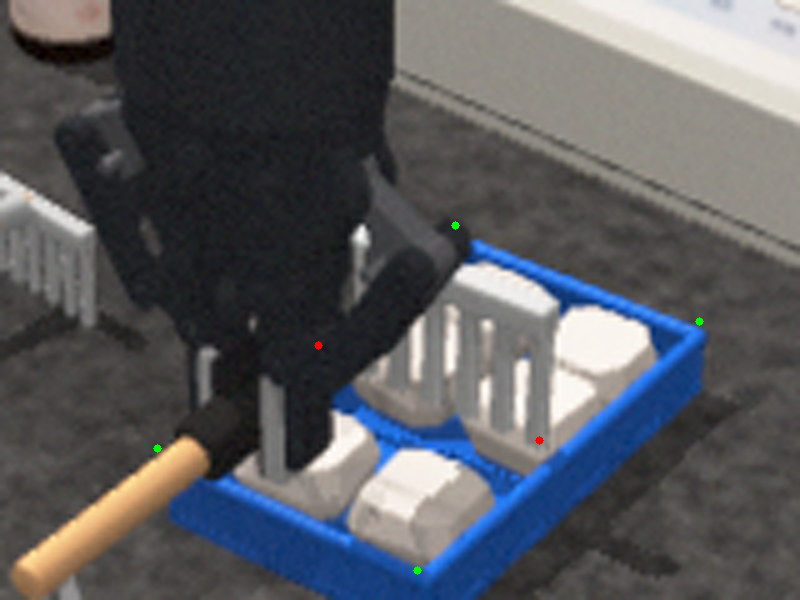

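step_arm(deltas=[[[0,0,8],[0,0,0],0],[[0,0,18],[0,0,0],0],[[2,0,20],[0,0,0],0],[[4,10,20],[0,0,0],0],[[4,25,0],[0,0,0],0],[[4,30,0],[0,0,0],0],[[4,30,0],[0,0,0],0],[[4,30,0],[0,0,0],0]])

```text
clock: 8.37
tcp_pos: [485.5, 184.7, 199.9]
orientation: [0.001, -0.025, 1.0, 0.0]
force: [0.4, -0.6, -0.5]
grip_width: 15.1
grip_force: 58.6
```

step_arm(deltas=[[[4,30,0],[0,0,0],0],[[4,30,0],[0,0,0],0],[[4,30,0],[0,0,0],0],[[4,30,0],[0,0,0],0],[[4,30,0],[0,0,0],0],[[4,30,0],[0,0,0],0],[[1,16,0],[0,0,0],0],[[0,5,0],[0,0,0],0]])

```text
clock: 9.03
tcp_pos: [509.3, 388.4, 199.1]
orientation: [-0.0, -0.027, 1.0, 0.001]
force: [-0.5, -0.8, -0.5]
grip_width: 14.9
grip_force: 58.7
```

```bash
python3 - <<'E'
from h import *
s=arm.sense();print(s["tcp_pos"],s["force"])
c=eyes.read_camera("top");t=c["img"][200:300,305:375];c2=eyes.read_camera("scene");q=c2["img"][225:310,270:395]
cv2.imwrite("pics/full7t.png",c["img"][:,:,::-1]);cv2.imwrite("pics/full7s.png",c2["img"][:,:,::-1])
o=np.zeros((340,800,3),np.uint8)
a=cv2.resize(t,None,fx=3.4,fy=3.4,interpolation=2);b=cv2.resize(q,None,fx=4,fy=4,interpolation=2)
o[:340,:a.shape[1]]=a[:340];o[:340,260:260+b.shape[1]]=b[:340]
cv2.imwrite("pics/c7.png",o[:,:,::-1])
E
```

```text
[509.257 388.44  199.142] [-0.532 -0.777 -0.538]
```

View pics/c7.png

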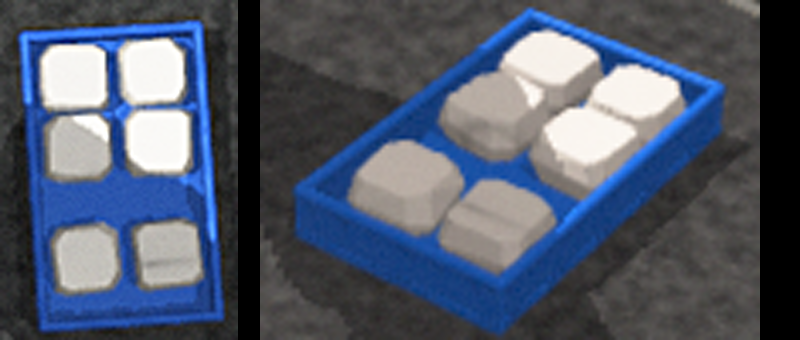

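The picture shows both chips lying flat in the near end at (85,258) and (167,255), in one layer with the other four. Next I'll set the rake down.

step_arm(deltas=[[[0,0,-15],[0,0,0],0],[[0,0,-20],[0,0,0],0],[[0,0,-20],[0,0,0],0],[[0,0,-18],[0,0,0],0],[[0,0,-10],[0,0,0],0],[[0,0,-6],[0,0,0],0],[[0,0,0],[0,0,0],0],[[0,0,0],[0,0,0],0]])

```text
clock: 9.8
tcp_pos: [510.6, 384.0, 110.5]
orientation: [0.0, -0.025, 1.0, 0.0]
force: [0.5, -0.1, -0.9]
grip_width: 15.2
grip_force: 58.7
```

step_arm(deltas=[[[0,0,-2],[0,0,0],0],[[0,0,-1],[0,0,0],0],[[0,0,-1],[0,0,0],0],[[0,0,-1],[0,0,0],0],[[0,0,0],[0,0,0],0],[[0,0,0],[0,0,0],0]])

```text
clock: 10.3
tcp_pos: [510.1, 384.5, 104.9]
orientation: [-0.0, -0.025, 1.0, 0.0]
force: [0.1, -0.1, -0.8]
grip_width: 15.1
grip_force: 58.7
```

step_arm(deltas=[[[0,0,-0.5],[0,0,0],0],[[0,0,-0.5],[0,0,0],0],[[0,0,0],[0,0,0],0],[[0,0,0],[0,0,0],0]])

```text
clock: 10.63
tcp_pos: [510.2, 384.5, 104.2]
orientation: [0.0, -0.025, 1.0, 0.0]
force: [-0.3, -0.5, 3.5]
grip_width: 14.9
grip_force: 59.2
```

step_arm(deltas=[[[0,0,0],[0,0,0],0.22],[[0,0,0],[0,0,0],0.3],[[0,0,0],[0,0,0],0.45],[[0,0,0],[0,0,0],0.6],[[0,0,0],[0,0,0],0.6],[[0,0,0],[0,0,0],0.6],[[0,0,5],[0,0,0],0.6],[[0,0,15],[0,0,0],0.6]])

```text
clock: 11.3
tcp_pos: [509.1, 383.7, 122.3]
orientation: [-0.001, -0.025, 1.0, -0.001]
force: [-0.2, -0.4, -0.6]
grip_width: 51.1
grip_force: 0.0
```

step_arm(deltas=[[[0,0,30],[0,0,0],0.6],[[0,0,30],[0,0,0],0.6],[[0,0,30],[0,0,0],0.6],[[-20,15,20],[0,0,0],0.6],[[-40,25,0],[0,0,0],0.6],[[-40,25,0],[0,0,0],0.6],[[-40,25,0],[0,0,0],0.6],[[-40,25,0],[0,0,0],0.6]])

```text
clock: 11.97
tcp_pos: [347.2, 488.4, 234.7]
orientation: [0.0, -0.025, 1.0, 0.0]
force: [1.0, 1.1, 0.8]
grip_width: 51.0
grip_force: 0.0
```

step_arm(deltas=[[[-40,25,0],[0,0,0],0.6],[[-30,20,0],[0,0,0],0.6],[[-20,10,0],[0,0,0],0.6],[[0,0,0],[0,0,0],0.6],[[0,0,0],[0,0,0],0.6],[[0,0,0],[0,0,0],0.6]])

```text
clock: 12.47
tcp_pos: [264.3, 539.4, 234.2]
orientation: [0.0, -0.025, 1.0, -0.0]
force: [1.5, 0.0, -0.6]
grip_width: 51.1
grip_force: 0.0
```

```bash
python3 - <<'E'
from h import *
s=arm.sense();print(s["tcp_pos"],s["force"],s["clock"])
for n in("scene","top"):
    a=cv2.imread(f"pics/{n}0.png");c=eyes.read_camera(n)["img"][:,:,::-1]
    f,x0,y0=(a,125,160) if n=="scene" else (a,125,220)
    w,h=(115,95) if n=="scene" else (75,125)
    cv2.imwrite(f"pics/{n}9.png",c)
    A=cv2.cvtColor(a,6)[y0:y0+h,x0:x0+w].astype(np.float32);B=cv2.cvtColor(np.ascontiguousarray(c),6)[y0:y0+h,x0:x0+w].astype(np.float32)
    print(n,"shift",cv2.phaseCorrelate(A,B),"diff>40:",int((abs(A-B)>40).sum()))
E
```

```text
[264.301 539.402 234.168] [ 1.54   0.022 -0.566] 12.4667
scene shift ((0.34414855266927447, 0.23586398558202148), 0.9723123788833619) diff>40: 149
top shift ((1.8535134533965163, 0.7885609425468658), 0.9491245849609375) diff>40: 467
```

```bash
python3 -c "
from cell import arm
print(arm.close_job())"
```

```text
the job is handed in; nothing more can be done
None
```

I raked both upper chips into the near end, where they lie flat in one layer, and stood the rake back on its tines and foot within a few millimetres of where it began. I handed the job in at about 12.5 s; I checked the rake's final stance by comparing images, not by viewing a picture.

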